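Seat the block on its parallels in the vise

ROBOT

A 7-joint arm with a two-finger parallel gripper is mounted at the origin on a cart in front of the work surface, level with it; the furniture and walls round the work are solid. World frame = base frame: x ahead of the robot, y to its left, z up, the work surface at z = 0. Lengths are in m, angles in rad, forces in N, time in s.
With the tool pointing down it reaches from about 0.4 to 0.875 m from the base axis. Payload 4.4 kg.
Tool frame: the origin (TCP) lies where the fingers leave the gripper's body, on its centre line; the fingertips stand 73 mm ahead of it and the grasp point (between the pads) lies 54 mm ahead of it; z points along the fingers, y is the line along which they close (so a half turn about z gives the same grasp; the last joint's range is limited). The gripper opens to 85 mm and grips with 20 to 120 N. Pads are 22 mm wide; open, the fingers measure 114 mm over their backs; the gripper's body (76 mm by 85 mm) begins 54 mm behind the grasp point. The pads swing forward as they close: fully open they stand 13 mm farther back than shut.
Start: joints at [-0.066, 0.628, 0.038, 1.517, -0.027, 0.996, -0.02], TCP at [0.65, 0, 0.304] pointing down, gripper open.
Joint ranges: [-3.06, 3.06], [-0.37, 2.12], [-1.25, 1.32], [0.18, 2.47], [-1.1, 4.24], [0.23, 1.98], [-2.94, 2.94]. Speed limits (rad/s): [2.57, 2.57, 3.14, 3.14, 3.14, 3.14, 3.14].

INTERFACE

Orientations are given as a unit quaternion [w, x, y, z].
In Python, from workcell import move_ptp, servo_line, set_joints, grip, dwell, ik, get_obs, read_camera, Unreachable, close_job gives the robot as it stands. Calls block until the motion is done:
- move_ptp(position, orientation): joint-space move of the TCP to a pose.
- servo_line(position, velocity=0.15, attitude=None, threshold=None): straight line of the TCP; attitude=None keeps the orientation; velocity is the mean speed in m/s. With threshold (N) it stops when the force on the tool has changed by that much, and returns True; else False.
- set_joints(angles): joint-space move.
- grip(opening, force=None): finger opening in m; force is the grip in N (None keeps the last); returns when the fingers have stopped.
- dwell(seconds).
- ik(position, orientation): joint angles nearest the present ones, or None.
- get_obs(): the state.
- read_camera(name): name is "scene" or "side" or "wrist"; returns a dict with "img" (400x640x3 uint8, red, green, blue), "fx", "fy", "cx", "cy" (pixels), "position" and "rotation" of the camera in the world. Camera axes: x right, y up, looking along -z (the intrinsics and any distortion apply to the point x, -y, -z); pixel columns grow to the right and rows downward; lengths in m; the calibration is good to about 2 mm. The wrist camera is an equidistant fisheye: a pixel r from the principal point sees the ray r / f radians off the axis. A picture is of the moment at which its call begins. There is no depth.
A pose or a line that the arm cannot do raises Unreachable and nothing moves.
- close_job(): hands the job in; it is judged then, once.
The state is a dict: "time_s": time; "qpos": joint angles; "joint_vel": joint speeds; "joint_efforts": joint torques, N m; "ee_pos": TCP position; "tool_rot": TCP orientation; "contact_force": force on the tool from outside, world axes, zero at the start; "wrist_torque": the same for the moment, N m; "gripper_width": finger opening in m; "finger_force": force on a finger pad.
Only numpy, scipy, OpenCV 4.12 (cv2) and the standard library are available. Lean on these libraries where they do the work, as an engineer would, in place of code of your own. Each camera call takes 0.05 s, during which the arm holds its last target. There are 200 camera calls.

TASK

The wooden block in the vise is standing off the two steel parallels beneath it. Gently push both parallels in until they are home against the vise's end stop, then hold the dowel upright and tap or press the block down with its end until it sits firmly on both parallels and they no longer slide, without bruising the wood or pushing the block with the gripper. Stand the dowel upright on the bench again and leave the other tools alone.

Things in the scene. Friction and masses are not known exactly. Their poses are not given: they have to be found in the camera images.
- vise: Grey machine vise fixed to the bench, up to 6 mm higher or lower each time. Origin: jaw centre, near bench level; x along the jaws away from the robot, y left, z up. A steel bed liner (top at z = 16 mm, x -119 to +68, 46 mm wide) carries the parallels and gives 1 mm per 60 N. Jaws x +-50, inner faces y +-23.5, outer +-47.5, tops z = 62 mm. Screw and T-bar on the left to y = 118 mm.
- end_stop (a point): Foot of the vise's end stop, a wall across the far end of the bed, 16 mm high and 60 wide; its face is at x = +70 mm in the vise.
- block: Wooden block, 110 mm long (x) x 46 wide x 32 high, nipped between the jaws; origin at the centre of its underside, axes like the vise's. It can only slide up and down and tip along its length. It starts level or tipped, 4 to 7 mm too high at the middle, clear of the parallels. Seated, its underside is about 40 mm above the vise origin. It stays where it is left.
- block_front (a point): Middle of the lower edge of the block's near end (x = -55 mm in the block).
- block_rear (a point): Middle of the lower edge of the block's far end (x = +55 mm in the block).
- block_top (a point): Centre of the block's top, 72 mm above the vise origin when seated. Pressed here, the block slides under 7 to 8 N until an end meets the parallels, then levels and seats at 9 to 14 N. Jaw friction keeps it tight on the parallels only if it was pressed well beyond that, to 24 to 30 N; more than 36 N from the dowel bruises the wood and spoils the job.
- parallel_left: Ground steel bar 140 mm long (x) x 12 wide x 24 high, 0.25 kg, standing loose on the bed, 15 mm left (+y) of the vise's centre line. Origin: centre of its underside. It sticks out 12 to 40 mm too far towards the robot; home, its far end touches the end stop and its near end is at x = -70 mm in the vise, 15 mm in front of the block. Slides with 1 to 2 N; over 40 N is too rough.
- parallel_right: The same bar, 15 mm to the right (-y) of the vise's centre line, sticking out by its own amount.
- dowel_centre (a point): Centre of the wooden dowel, a plain round rod 31 mm in diameter and 125 mm long, which stands upright on the bench to the right of the vise (centre 62.5 mm above the bench). This point's y axis runs along the rod.
- dowel: The dowel itself; origin on its side at mid-length. Its y axis runs along the rod.
- block_plane: Bench plane, 50 x 155 x 54 mm, bystander; origin under its centre.
- sanding_block: Sanding block, 68 x 115 x 31 mm, bystander; origin under its centre.
- try_square: Try square, 100 x 204 x 19 mm, bystander; origin under its centre.

How it is judged:
On the way, in this order (a step that is already met when the one before it is completed fails the run):
1. both parallels are home against the end stop (x of each of parallel_left, parallel_right in the frame of vise above -0.003 m), for 0.2 s.
2. the block has been pressed down with the dowel until both its ends are seated (contact force between dowel and block above 2 N and z of each of block_front, block_rear in the frame of vise below 0.0415 m), for 0.1 s.
At the end, for the whole second after the job is handed in: Both parallels lie within 3 mm of the end stop, both ends of the block's underside are within 1.5 mm of the parallels' tops, the block still presses on each parallel with more than 2.5 N, and the dowel stands upright and still on the bench (all of step 1 and z of each of block_front, block_rear in the frame of vise below 0.0415 m and contact force between block and parallel_left above 2.5 N and contact force between block and parallel_right above 2.5 N and angle between the y axis of dowel_centre and the z axis of vise, either way round below 0.1 rad and height (world z) of dowel_centre between 0.058 and 0.067 m and linear speed of dowel below 0.02 m/s); the robot touches nothing.
It fails at once if the gripper or arm touches the block (contact force between any of the fingers, the arm and block above 2 N).
It fails at once if the dowel presses the block with more than 36 N (contact force between dowel and block above 36 N).
It fails at once if a parallel is pushed with more than 40 N (contact force between the fingers and parallel_left above 40 N or contact force between the fingers and parallel_right above 40 N).
It fails at once if a bystander is moved more than 25 mm (distance of any of block_plane, sanding_block, try_square from where it was at the start of the episode above 0.025 m).
It also fails if it takes over 72 s, if anything falls off the work surface, if the arm or the gripper's body presses on something with over 40 N, if the wrist force passes 120 N, or if a joint passes its speed limit or range.

## Working session

There is one attempt and no reset: what is moved stays moved. The work goes in short steps, each a Python script; the robot and the scene stay as the last script left them, time stands still between calls to the robot, and variables do not carry over. Pictures are saved under pics/ and viewed, at most 10 in all, crops included, and the job is handed in when it is done.

```bash
mkdir -p pics; ls
python3 - <<'E'
from workcell import *
import cv2,numpy as np
for n in ["scene","side","wrist"]:
    c=read_camera(n); cv2.imwrite(f"pics/{n}0.png",c["img"][:,:,::-1])
    print(n,c["fx"],c["fy"],c["cx"],c["cy"],np.round(c["position"],4).tolist(),np.round(c["rotation"],4).tolist(),[k for k in c])
o=get_obs();print(o)
E
```

```text
pics
scene 404.529688729741 404.529688729741 326.90060554475986 202.09182838312088 [-0.1855, 0.6481, 0.7534] [-0.3357, -0.1849, 0.4351, 0.8147] ['img', 'fx', 'fy', 'cx', 'cy', 'position', 'rotation']
side 440.6123153532666 440.6123153532666 323.2786964483108 198.79751405748584 [0.0308, -1.4443, 0.7649] [0.8304, 0.5283, -0.1029, -0.1438] ['img', 'fx', 'fy', 'cx', 'cy', 'position', 'rotation']
wrist 309.70691628693146 309.70691628693146 314.9249191096359 198.60986682491236 [0.6486, 0.068, 0.3726] [0.9906, -0.1367, 0.0013, 0.0001] ['img', 'fx', 'fy', 'cx', 'cy', 'position', 'rotation']
{'time_s': 0.15, 'qpos': array([-0.06583004,  0.62911501,  0.03847462,  1.51810208, -0.02697223,
        0.99631107, -0.02001257]), 'joint_vel': array([-0.00085819, -0.00356457,  0.00105492, -0.0042075 , -0.00078044,
       -0.00038104, -0.00106737]), 'joint_efforts': array([ 2.19518879e-03, -5.63800478e+01,  1.22790758e+00, -1.93650573e+01,
        1.11919764e-02,  7.40401709e-03, -1.44664841e-05]), 'ee_pos': array([6.49646213e-01, 3.28622235e-05, 3.03224435e-01]), 'tool_rot': array([-4.85379554e-04,  7.07102296e-01,  7.07110911e-01, -5.16119316e-04]), 'contact_force': array([-0.20561642,  0.22620779, -0.48735971]), 'wrist_torque': array([-0.01825876, -0.0669052 ,  0.00311882]), 'finger_force': 0.0, 'gripper_width': 0.08545519813754435}
```

View pics/scene0.png

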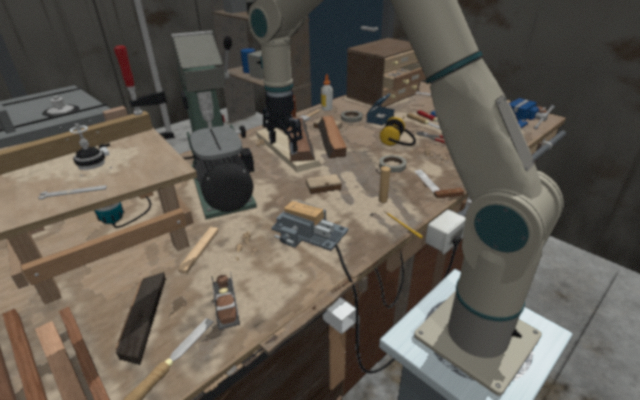

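View pics/wrist0.png

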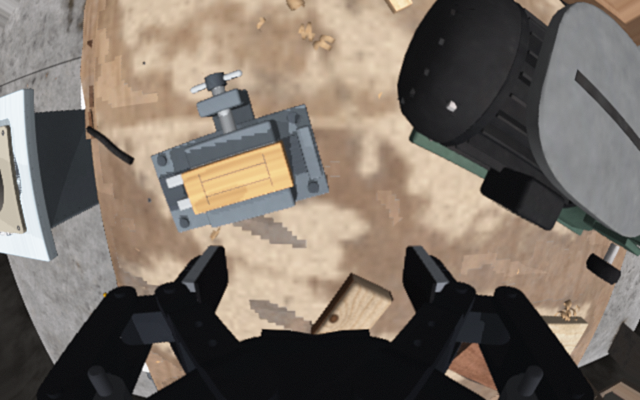

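View pics/side0.png

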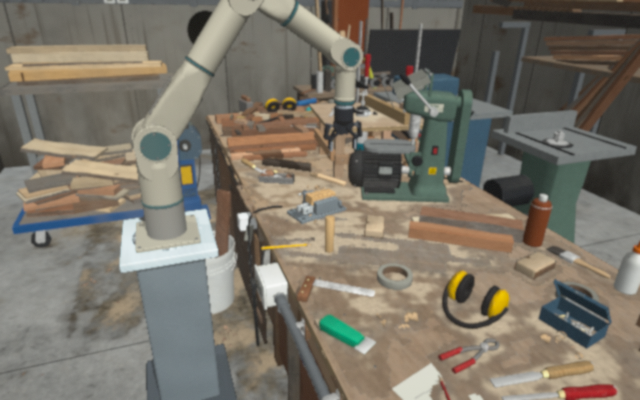

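```bash
cat > h.py <<'E'
from workcell import *
import cv2,numpy as np
from scipy.spatial.transform import Rotation as R
def Rq(q): return R.from_quat(q,scalar_first=True)
def ray(c,u,v):
    x=(u-c["cx"])/c["fx"];y=(v-c["cy"])/c["fy"]
    if c["name"]=="wrist":
        r=np.hypot(x,y);s=np.sin(r)/r if r>1e-9 else 1;d=[x*s,-y*s,-np.cos(r)]
    else: d=[x,-y,-1]
    d=Rq(c["rotation"]).apply(d);return np.array(c["position"]),d/np.linalg.norm(d)
def atz(c,u,v,z):
    p,d=ray(c,u,v);return p+d*(z-p[2])/d[2]
def proj(c,P):
    p=Rq(c["rotation"]).inv().apply(np.array(P)-c["position"]);x,y,z=p[0],-p[1],-p[2]
    if c["name"]=="wrist":
        r=np.hypot(x,y);t=np.arctan2(r,z)/max(r,1e-9)
    else: t=1/z
    return np.array([c["cx"]+c["fx"]*x*t,c["cy"]+c["fy"]*y*t])
def cam(n,save=None,crop=None,k=1):
    c=read_camera(n);c["name"]=n
    if save:
        im=c["img"][:,:,::-1]
        if crop: x0,y0,x1,y1=crop;im=cv2.resize(im[y0:y1,x0:x1],None,fx=k,fy=k,interpolation=cv2.INTER_CUBIC)
        cv2.imwrite(f"pics/{save}.png",im)
    return c
def down(a): # tool down, closing line (tool y) at angle a from world x
    return (R.from_euler('z',a)*Rq([0,.70710678,.70710678,0])).as_quat(scalar_first=True)
E
python3 - <<'E'
from h import *
np.set_printoptions(precision=4,suppress=True)
w=cam("wrist");s=cam("scene");d=cam("side")
for p in [(182,170),(283,143),(293,187),(193,214)]: print(atz(w,*p,.08))
for p in [(153,157),(302,105),(328,188),(177,231)]: print('base',atz(w,*p,.02))
for z in(0,.125):print('dow',atz(s,384,201 if z==0 else 168,z),atz(d,330,251 if z==0 else 216,z))
print('sand',atz(w,350,305,.03), 'proj dowel wrist',proj(w,atz(d,330,251,0)))
E
```

```text
[0.512  0.0161 0.08  ]
[0.6177 0.0404 0.08  ]
[ 0.6266 -0.0026  0.08  ]
[ 0.5195 -0.0312  0.08  ]
base [0.4434 0.0233 0.02  ]
base [0.6333 0.078  0.02  ]
base [ 0.6631 -0.0182  0.02  ]
base [ 0.4662 -0.0755  0.02  ]
dow [ 0.4897 -0.288   0.    ] [ 0.4972 -0.2922  0.    ]
dow [ 0.4976 -0.2843  0.125 ] [ 0.4971 -0.2834  0.125 ]
sand [ 0.6947 -0.1761  0.03  ] proj dowel wrist [223.861  347.3012]
```

Run:
```python
from h import *
np.set_printoptions(precision=4,suppress=True)
yaw=.265;c0=np.array([.569,.006]);ux=np.array([np.cos(yaw),np.sin(yaw)])
p=c0-.125*ux
print(p)
move_ptp([*p,.22],down(yaw-np.pi/2))
o=get_obs();print(o["time_s"],o["ee_pos"],o["qpos"])
c=cam("wrist","w1",(120,0,520,300),2)
import pickle;pickle.dump(c,open("w1.pkl","wb"))
```

```text
[ 0.4484 -0.0267]
1.2167 [ 0.4501 -0.0265  0.2205] [-0.2328  0.5074  0.325   2.1472 -0.3135  0.5281 -0.977 ]
```

View pics/w1.png

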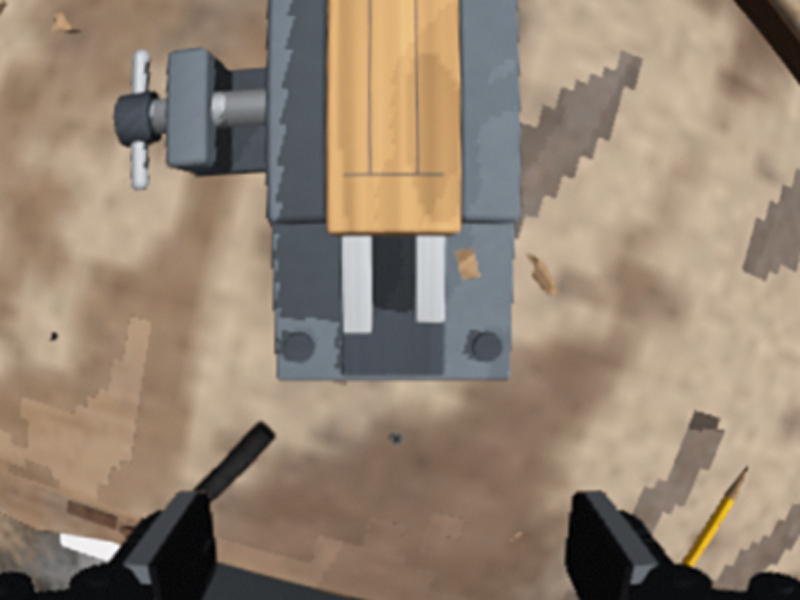

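The wrist crop shows the vise aligned with the image. The block's near top edge runs (328..461, 232), the left parallel's near end is at (343..372, 332), the right's at (415..445, 322), and the jaw near corners are (268,222) and (521,222).

Run:
```python
from h import *
import pickle
from scipy.optimize import least_squares
np.set_printoptions(precision=4,suppress=True)
c=pickle.load(open("w1.pkl","rb"))
px=lambda u,v:np.array([120+u/2,v/2])
# unknown: x,y,yaw,z0,block rise, xL,xR
obs=[(-.05,.0475,.062,268,221),(-.05,-.0475,.062,521,221)]
def res(p):
    x,y,a,z,h,xl,xr=p
    P=lambda q:np.array([x+np.cos(a)*q[0]-np.sin(a)*q[1],y+np.sin(a)*q[0]+np.cos(a)*q[1],z+q[2]])
    r=[]
    for q in obs: r+=list(proj(c,P(q[:3]))-px(*q[3:]))
    for yy,u in((.023,328),(-.023,461)): r+=list(proj(c,P((-.055,yy,.072+h)))-px(u,232))
    for xx,uu,v,yc in((xl,(343,372),331,.015),(xr,(415,445),321,-.015)):
        for s,u in zip((1,-1),uu): r+=list(proj(c,P((xx,yc+s*.006,.040)))-px(u,v))
    return np.r_[r,z/.003,(h-.0055)/.0015*.5]
s=least_squares(res,[.569,.006,.265,0,.0055,-.09,-.09],x_scale=.01)
print(s.x,s.cost,res(s.x)); np.save("vise.npy",s.x)
```

```text
[ 0.5674  0.0036  0.2675 -0.0026  0.0053 -0.096  -0.0918] 0.7965150335583324 [-0.6616 -0.2721  0.3021 -0.1139 -0.0093  0.1445  0.13    0.2285  0.0257
  0.0281  0.0155 -0.0286  0.3424 -0.0372 -0.1458  0.0376 -0.8584 -0.0796]
```

```bash
cat >> h.py <<'E'
V=np.load("vise.npy") if __import__("os").path.exists("vise.npy") else None
def vw(x,y,z): 
    a=V[2];return [V[0]+np.cos(a)*x-np.sin(a)*y,V[1]+np.sin(a)*x+np.cos(a)*y,V[3]+z]
def vf():
    return R.from_euler('z',-V[2]).apply(get_obs()["contact_force"])
def vx():
    return R.from_euler('z',-V[2]).apply(get_obs()["ee_pos"]-np.array([V[0],V[1],V[3]]))
E
python3 - <<'E'
from h import *
np.set_printoptions(precision=4,suppress=True)
q=down(V[2]-np.pi/2)
grip(.018,30)
move_ptp(vw(-.125,0,.15),q)
servo_line(vw(-.125,0,.102),.08);print(vf(),vx(),get_obs()["gripper_width"])
print(servo_line(vw(-.086,0,.102),.03,threshold=12),vf(),vx())
print(servo_line(vw(-.070,0,.102),.012,threshold=8),vf(),vx(),get_obs()["time_s"])
cam("wrist","w2",(120,0,520,300),2)
E
```

```text
Traceback (most recent call last):
workcell.Unreachable: the arm cannot follow that straight line within its joint ranges
```

Run:
```python
from h import *
np.set_printoptions(precision=3,suppress=True)
print(get_obs()["qpos"],vx())
for flip in(-1,1):
  for t in(-.3,-.15,0,.15,.3,.45):
    # t>0: fingers point forward (+x vise), body leans back
    q0=Rq(down(V[2]+flip*np.pi/2)); ax=[-np.sin(V[2]),np.cos(V[2]),0]
    q=(R.from_rotvec(-t*np.array(ax))*q0)
    out=[]
    for x in(-.125,-.115,-.105,-.095,-.081):
        tip=np.array(vw(x,0,.028)); p=tip-q.apply([0,0,.073])
        j=ik(p,q.as_quat(scalar_first=True)); out.append(j is not None)
    print(flip,t,q.apply([0,0,1]),out)
    if j is not None: print(j)
```

```text
[-0.145  0.643  0.216  2.202 -0.402  0.335 -0.892] [-0.126 -0.     0.15 ]
-1 -0.3 [-0.285 -0.078 -0.955] [True, True, True, True, True]
[-0.313  0.9    0.407  1.843 -0.345  0.772 -1.02 ]
-1 -0.15 [-0.144 -0.039 -0.989] [True, True, True, True, True]
[-0.245  0.824  0.311  1.978 -0.372  0.544 -0.98 ]
-1 0 [ 0.  0. -1.] [True, True, True, True, True]
[-0.142  0.767  0.181  2.11  -0.436  0.3   -0.895]
-1 0.15 [ 0.144  0.039 -0.989] [True, True, True, True, True]
[ 0.355  0.792 -0.514  2.229  1.46   0.319 -2.729]
-1 0.3 [ 0.285  0.078 -0.955] [False, True, True, True, True]
[ 0.269  0.775 -0.327  2.36   2.662  0.285  2.384]
-1 0.45 [ 0.419  0.115 -0.9  ] [False, False, False, False, False]
1 -0.3 [-0.285 -0.078 -0.955] [True, True, True, True, True]
[ 0.527  1.128 -1.063  1.817  0.972  1.232  0.872]
1 -0.15 [-0.144 -0.039 -0.989] [True, True, True, True, True]
[ 0.575  1.071 -1.063  1.954  1.085  1.06   0.775]
1 0 [ 0.  0. -1.] [True, True, True, True, True]
[ 0.535  0.935 -0.882  2.091  1.173  0.739  0.695]
1 0.15 [ 0.144  0.039 -0.989] [True, True, True, True, True]
[ 0.355  0.792 -0.514  2.229  1.46   0.319  0.413]
1 0.3 [ 0.285  0.078 -0.955] [False, True, True, True, True]
[ 0.705  1.028 -1.058  2.348  1.876  0.776  0.099]
1 0.45 [ 0.419  0.115 -0.9  ] [False, False, False, False, False]
```

```bash
cat > push.py <<'E'
from h import *
np.set_printoptions(precision=4,suppress=True)
t=-.08
q=R.from_rotvec(-t*np.array([-np.sin(V[2]),np.cos(V[2]),0]))*Rq(down(V[2]-np.pi/2))
Q=q.as_quat(scalar_first=True)
P=lambda x,z=.030: np.array(vw(x,0,z))-q.apply([0,0,.073])
move_ptp(P(-.117,.06),Q)
try: servo_line(P(-.117),.08)
except Unreachable: print("ptp");move_ptp(P(-.117),Q)
print(vf(),vx(),get_obs()["gripper_width"],get_obs()["time_s"])
print(servo_line(P(-.088),.03,threshold=12),vf(),vx())
print(servo_line(P(-.070),.012,threshold=8),vf(),vx(),get_obs()["time_s"])
cam("wrist","w2",(120,0,520,300),2)
E
python3 push.py
```

```text
[ 0.1886  0.1106 -0.6502] [-0.1114 -0.0002  0.1031] 0.018467395469720902 3.0833
False [-5.1903  0.8067  3.7075] [-0.0841  0.0003  0.1027]
True [-0.201   0.0243  0.3457] [-0.075   0.0004  0.1023] 5.1917
```

View pics/w2.png

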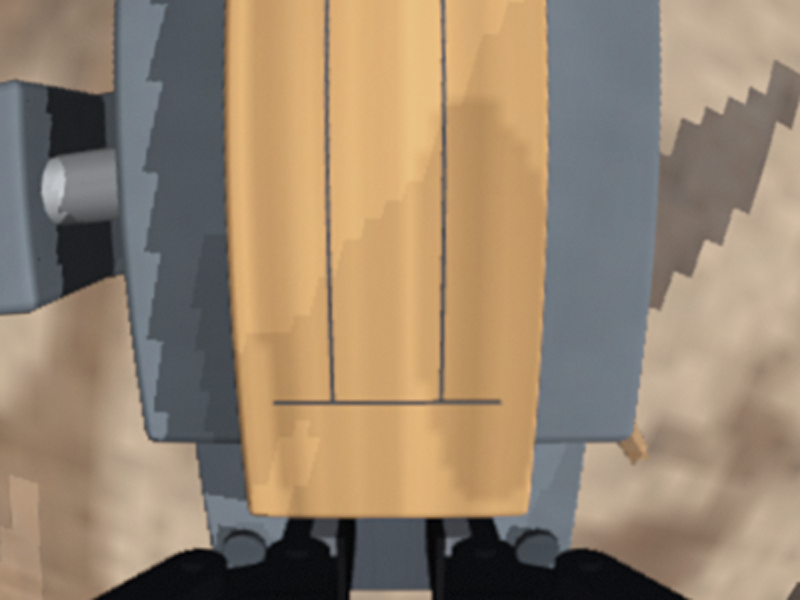

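The fingers are between the block's near end (y≈515) and the base, where the parallel ends should be when home. I'll push once more to confirm the hard stop, then back off and look.

Run:
```python
from h import *
np.set_printoptions(precision=4,suppress=True)
x=vx()
print(servo_line(vw(x[0]+.010,0,x[2]),.01,threshold=14),vf(),vx())
servo_line(vw(-.108,0,x[2]),.08); move_ptp(vw(-.115,0,.20),down(V[2]-np.pi/2))
c=cam("wrist","w3",(120,0,520,300),2)
import pickle;pickle.dump(c,open("w3.pkl","wb"));print(get_obs()["time_s"])
for xx in(-.07,):
  for y in(.021,.009,-.009,-.021): print((proj(c,vw(xx,y,.04))-[120,0])*2)
```

```text
True [-0.6994  0.4374 -0.2254] [-0.0743  0.0005  0.1015]
7.0917
[332.9223 290.8985]
[364.9706 290.6618]
[413.2356 290.6625]
[445.2899 290.9001]
```

View pics/w3.png

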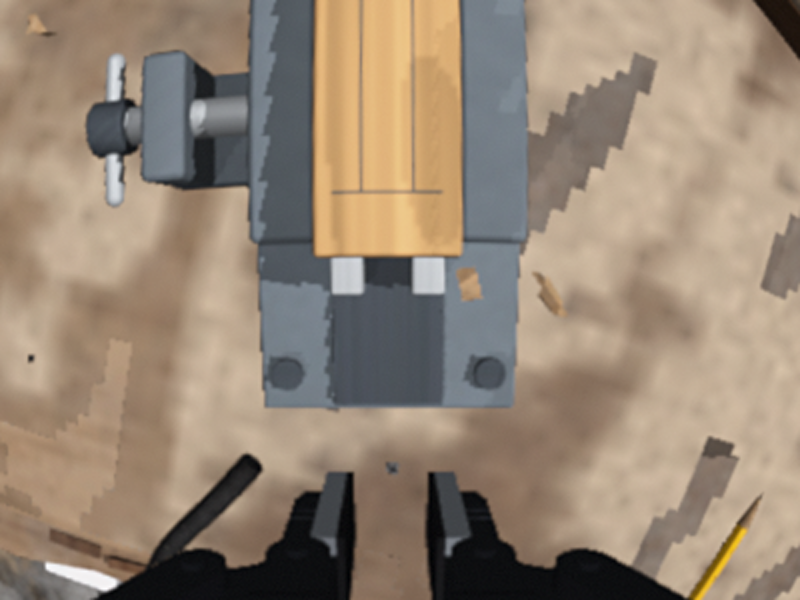

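Both parallel near ends are now level at y≈294 (predicted home ≈291), so the parallels are home. Next is the dowel.

Run:
```python
from h import *
import pickle
np.set_printoptions(precision=4,suppress=True)
grip(.085,100)
move_ptp([.497,-.34,.26],down(0))
c=cam("wrist");c["name"]="wrist";pickle.dump(c,open("w4.pkl","wb"))
u=proj(c,[.497,-.285,.125]);print(u,proj(c,[.497,-.287,0]),get_obs()["time_s"])
x0,y0=np.clip((u-[100,75]).astype(int),0,[440,250]);print(x0,y0)
cv2.imwrite("pics/w4.png",cv2.resize(c["img"][y0:y0+150,x0:x0+200,::-1],None,fx=4,fy=4,interpolation=cv2.INTER_CUBIC))
```

```text
[316.6428 136.0152] [316.1494 129.6198] 9.075
216 61
```

View pics/w4.png

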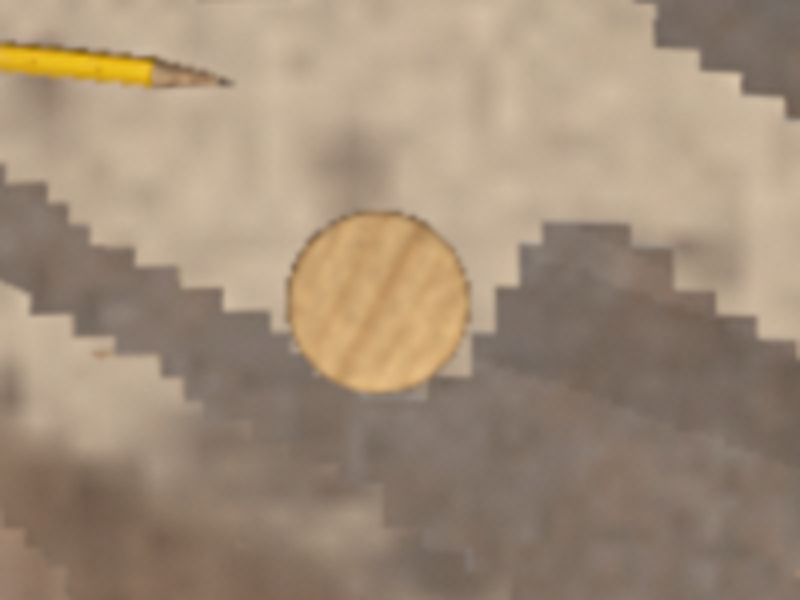

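The dowel's round top is centred at crop (378.5, 302), full-image pixel (310.6, 136.5).

Run:
```python
from h import *
import pickle
np.set_printoptions(precision=4,suppress=True)
c=pickle.load(open("w4.pkl","rb"));d=atz(c,310.6,136.5,.125);print(d)
move_ptp([d[0],d[1],.235],down(0))
servo_line([d[0],d[1],.136],.1)
grip(.02,100);o=get_obs();print(o["gripper_width"],o["ee_pos"],o["contact_force"],o["finger_force"]);g=o["ee_pos"];q=o["tool_rot"];np.savez("g.npz",g=g,q=q,d=d)
servo_line([g[0],g[1],.27],.15,attitude=down(0))
move_ptp(vw(0,0,.25),down(0));dwell(.3);o=get_obs();print(o["contact_force"],o["ee_pos"],o["gripper_width"],o["time_s"])
# side view of the held dowel
cam("side","s5",(250,140,410,260),5)
```

```text
[ 0.493  -0.2853  0.125 ]
0.02888703018140571 [ 0.4937 -0.2855  0.1366] [-0.6886  0.8561  4.5398] 97.84701347351074
[ 0.8343 -0.9917 -0.6715] [0.5675 0.0025 0.2475] 0.02904494748867741 13.6167
```

View pics/s5.png

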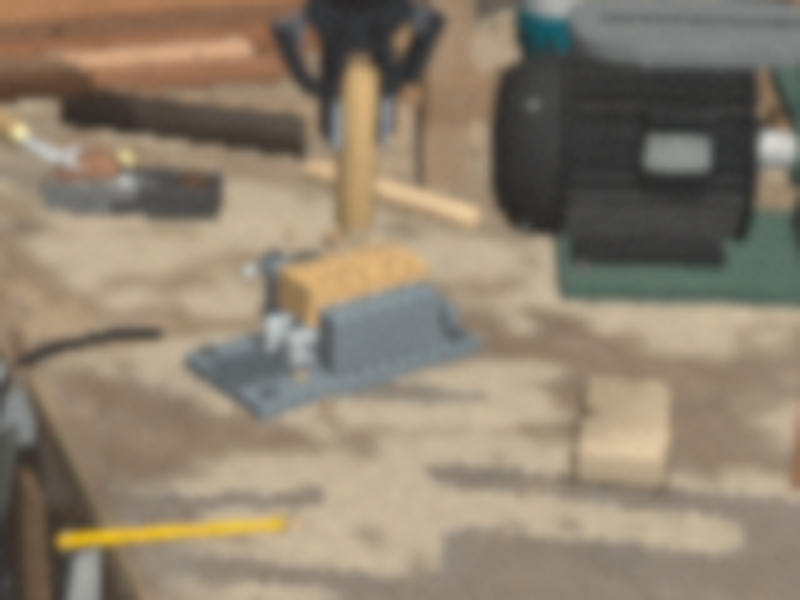

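The dowel is held upright above the block at crop (358, 230), with its lower end clear. Pressing in small steps now.

Run:
```python
from h import *
np.set_printoptions(precision=4,suppress=True)
p=vw(0,0,0)
servo_line([p[0],p[1],.218],.1);dwell(.3)
f0=get_obs()["contact_force"][2];print("f0",f0,get_obs()["ee_pos"])
z=.218;log=[];F=0
while z>.196:
    st=.0005 if F<4 else (.0004 if F<18 else .0002)
    z-=st;servo_line([p[0],p[1],z],.008)
    o=get_obs();F=o["contact_force"][2]-f0
    log.append((round(z*1e3,1),round(float(o["ee_pos"][2])*1e3,2),round(float(F),1)))
    if F>25.5: break
    if o["time_s"]>40: break
print(*log[::2],log[-1]);dwell(.3);o=get_obs();print(o["contact_force"]-[0,0,f0],o["ee_pos"],o["wrist_torque"],o["gripper_width"],o["time_s"])
```

```text
f0 -0.688363299186316 [0.5677 0.0037 0.2185]
(217.5, 217.57, 1.1) (216.5, 216.45, -0.0) (215.5, 215.45, -0.4) (214.5, 214.46, 0.6) (213.5, 213.62, 2.0) (212.6, 213.22, 6.2) (211.8, 212.55, 9.1) (211.0, 211.76, 8.3) (210.2, 211.01, 9.4) (209.4, 210.19, 10.5) (208.6, 209.35, 10.2) (207.8, 208.55, 9.2) (207.0, 208.06, 12.2) (206.2, 207.98, 18.5) (205.8, 207.96, 19.9) (205.4, 207.88, 24.6) (205.2, 207.86, 25.7)
[-6.6892 -0.2625 24.8154] [0.567  0.0035 0.2079] [-0.0983  1.9621  0.0218] 0.02931774579928179 22.7083
```

Run:
```python
from h import *
np.set_printoptions(precision=4,suppress=True)
p=vw(0,0,0);z=.2052;f0=-.69
for i in range(9):
    z-=.00015;servo_line([p[0],p[1],z],.005);dwell(.05)
    F=np.mean([get_obs()["contact_force"][2] for _ in range(2)])-f0;print(round(z*1e3,2),round(F,1),end='; ')
    if F>29: break
dwell(.3);o=get_obs();print(o["contact_force"]-[0,0,f0],o["ee_pos"],o["time_s"])
servo_line([p[0],p[1],.222],.05)
c=cam("wrist");cv2.imwrite("pics/w6.png",c["img"][:,:,::-1])
o=get_obs();print(o["contact_force"],o["ee_pos"],o["gripper_width"],o["time_s"])
```

```text
205.05 25.8; 204.9 26.9; 204.75 27.9; 204.6 28.8; 204.45 31.0; [-8.1476  0.0723 29.5934] [0.5671 0.0035 0.2078] 24.5083
[ 0.067   0.3857 -0.6139] [0.5673 0.0036 0.2216] 0.029387163042543938 25.0583
```

View pics/w6.png

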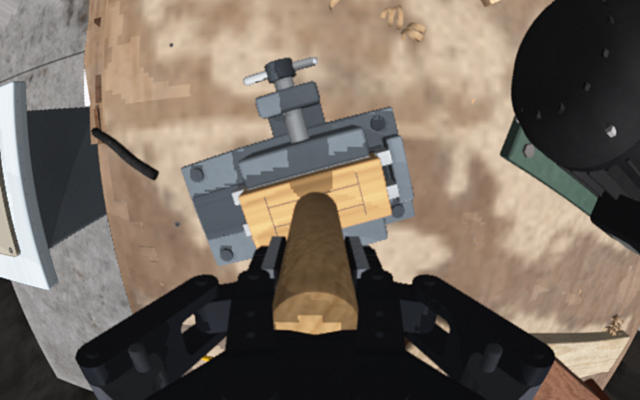

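The dowel is held straight, and the block lies down between the jaws with the parallels' far ends visible at the stop (385,157) and (393,190). I'll put the dowel back.

Run:
```python
from h import *
np.set_printoptions(precision=4,suppress=True)
g=np.load("g.npz")["g"];p=vw(0,0,0)
servo_line([p[0],p[1],.275],.15)
move_ptp([g[0],g[1],.26],down(0))
servo_line([g[0],g[1],.146],.12);dwell(.2)
print(servo_line([g[0],g[1],.131],.01,threshold=4));o=get_obs();print(o["contact_force"],o["ee_pos"],o["time_s"])
grip(.06,20);grip(.085);dwell(.3)
servo_line([g[0],g[1],.25],.1);move_ptp([.56,-.16,.30],down(0));dwell(.2)
print(get_obs()["time_s"],get_obs()["contact_force"])
s=cam("side");a=s["img"][140:260,250:410,::-1]
w=cam("scene");b=w["img"][150:270,260:420,::-1]
cv2.imwrite("pics/s7.png",cv2.resize(np.vstack([a,b]),None,fx=2.5,fy=2.5,interpolation=cv2.INTER_CUBIC))
```

```text
True
[-1.0888 -0.5453  5.6674] [ 0.4936 -0.2855  0.1366] 28.95
32.1667 [-0.3976  0.4034  0.7589]
```

View pics/s7.png

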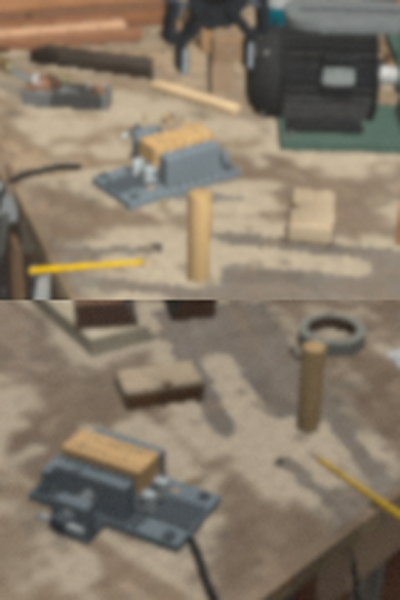

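The dowel stands upright on its old spot and the block is seated, so I'm handing in.

```bash
python3 -c "
from workcell import *
print(close_job())"
```

```text
the job is handed in; nothing more can be done
None
```

The job is handed in, with no verdict shown: both parallels were pushed against the end stop, the block was pressed down with the dowel to about 30 N (brief peak 31 N), and the dowel stands upright on the bench again. The final second's contact forces on the parallels could not be read directly.

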